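# Reseat the two backup drives under the locked hold-down latch

### The job

The two backup drives in the desk dock have crept up out of their sockets. Slide the red safety tab clear, lift the latch plate upright, and press both drives down until they are fully home; then lower the latch plate flat again and slide the tab all the way back over it to lock it. Go gently on the dock and leave everything else on the desk where it is.

Things in the scene. Friction and masses are not known exactly. Their poses are not given: they have to be found in the camera images.
- dock: Grey drive dock, fixed to the desk. Origin on the desk surface under the middle of the plate's width. Its x points away from the robot (turned by its yaw), y to the robot's left, z up. The housing fills x -65..110, y -95..60, z 0..100 mm of this frame; flat deck at z 100. Nothing on it, moving parts included, may be pushed with more than 80 N.
- tab (a joint): Red safety tab on the deck's far (+x) part; slides along dock x, in m. 0: its 40 mm wide tongue (z 132..140 mm, 2 mm above the plate) reaches 14 mm over the plate's edge and blocks it; from 15 mm on the plate is clear; 22 mm: outer stop. Starts at 0 to 5 mm. Takes about 5 N to slide and stays where it is left.
- tab_fin (a point): Middle of the top edge of the tab's upright fin (z 172 mm in the dock's frame). The fin is 60 mm long along dock y, 10 mm thick along x, z 138..172 mm; at tab = 0 it is centred on x 72, y 22 mm. Push it on either face: on its -x side the tongue's top lies at z 140 mm, on its +x side it is free down to the deck (the tab's foot is 16 mm thick).
- latch (a joint): Latch plate: steel, 100 mm wide (dock x -50..50), 174 long, 6 thick, over both drives. Hinge line along dock x at y -80, z 127 mm. In rad; 0: flat, closed (y -80..94, underside z 124, top z 130 mm); grows as the free (+y) edge rises and swings over to -y; pi/2: upright; stop at 1.75. 0.25 kg; its stiff hinge holds it at any angle; raising takes about 4 N at the edge.
- latch_lip (a point): Middle of the latch plate's free edge (orange band; middle of its thickness), 174 mm from the hinge line. When closed this edge overhangs the housing by 34 mm with only the desk (and the phone) below, so a leaned-over fingertip can hook it from underneath.
- drive_a (a joint): Height in m by which drive A stands proud of home: 0 is fully home (hard stop), starts at 6 to 13 mm. A slides straight up and down with about 9 N of socket friction and stays where it is left.
- drive_a_top (a point): Centre of the top face of drive A, an aluminium block whose flat top measures 96 mm (dock x) by 26 mm (dock y), centred on x 0, y 30 mm; top at z 108 mm when home.
- drive_b (a joint): The same for drive B: height in m proud of home, 0 is fully home, starts at 6 to 13 mm.
- drive_b_top (a point): Centre of the top face of drive B, same size as A, centred on x 0, y -15 mm of the dock; top at z 108 mm when home.
- spare_drive: Loose spare drive lying flat, 100 x 146 x 26 mm, beyond the dock. Bystander. Origin under its middle.
- screwdriver: Yellow-handled screwdriver, 190 mm, lying on the -y side of the dock. Bystander.
- phone: Black phone lying flat, 150 x 72 x 9 mm, on the +y side of the dock. Bystander. Origin under its middle.
- mug: White mug, 82 mm across, 95 mm high. Bystander. Origin under its middle.
- notebook: Blue notebook lying flat, 210 x 148 x 16 mm. Bystander. Origin under its middle.
- pen_pot: White open pot, 80 mm across, 100 mm high. Bystander. Origin under its middle.
- glasses_case: Dark glasses case, 160 x 62 x 42 mm. Bystander. Origin under its middle.

How it is judged:
On the way, in this order (a step that is already met when the one before it is completed fails the run):
1. the safety tab is slid clear of the latch plate (at least 15 mm out) (value of joint tab above 0.015 m), for 0.1 s.
2. the latch plate is raised to about upright (over 1.3 rad) (value of joint latch above 1.3 rad), for 0.2 s.
3. both drives are pressed fully home (within 1.8 mm) while the latch plate is up (value of joint each of drive_a, drive_b below 0.0018 m and value of joint latch above 0.9 rad), for 0.2 s.
4. the latch plate is lowered flat again (within 0.05 rad) (value of joint latch below 0.05 rad), for 0.2 s.
5. the safety tab is slid back over the plate (7 mm or less from its inner stop) (value of joint tab below 0.007 m), for 0.1 s.
At the end, for the whole second after the job is handed in: Both drives are within 1.8 mm of home, the latch plate is flat (within 0.05 rad), the safety tab is back over it (within 7 mm of its inner stop), and all are at rest (value of joint each of drive_a, drive_b below 0.0018 m and value of joint latch below 0.05 rad and value of joint tab below 0.007 m and velocity of joint latch between -0.05 and 0.05 rad/s and velocity of joint tab between -0.01 and 0.01 m/s and velocity of joint drive_a between -0.01 and 0.01 m/s and velocity of joint drive_b between -0.01 and 0.01 m/s); the robot touches nothing.
It fails at once if the dock or a part of it is pushed with more than 80 N (contact force between any of the fingers, the arm and dock above 80 N).
It fails at once if another thing on the desk is shifted by more than 30 mm (distance of any of spare_drive, screwdriver, phone, mug, notebook, pen_pot, glasses_case from where it was at the start of the episode above 0.03 m).
It also fails if it takes over 72 s, if anything falls off the work surface, if the arm or the gripper's body presses on something with over 40 N, if the wrist force passes 120 N, or if a joint passes its speed limit or range.

### The arm

A 6-joint arm with a two-finger parallel gripper is mounted at the origin on the work surface. World frame = base frame: x ahead of the robot, y to its left, z up, the work surface at z = 0. Lengths are in m, angles in rad, forces in N, time in s.
With the tool pointing down it reaches from about 0.3 to 0.875 m from the base axis. Payload 6.4 kg.
Tool frame: the origin (TCP) lies midway between the tips of the shut fingers; the grasp point (between the pads) lies 19 mm behind it; z points along the fingers, y is the line along which they close (so a half turn about z gives the same grasp; the last joint's range is limited). The gripper opens to 85 mm and grips with 20 to 120 N. Pads are 22 mm wide; open, the fingers measure 114 mm over their backs; the gripper's body (76 mm by 85 mm) begins 54 mm behind the grasp point. The pads swing forward as they close: fully open they stand 13 mm farther back than shut.
Start: joints at [-1.32, 0.181, 1.607, -0, 1.354, -0.206], TCP at [0.254, -0.516, 0.231] pointing down, gripper open.
Joint ranges: [-2.99, 2.99], [-0.89, 2.07], [0.3, 2.58], [-1.14, 4.28], [0, 2.63], [-3.12, 3.12]. Speed limits (rad/s): [2.57, 2.57, 3.01, 3.14, 3.14, 3.14].

### API

Orientations are given as a unit quaternion [w, x, y, z].
In Python, from bench import ctrl gives the robot as it stands. The module is installed in compiled form; this text tells all that it offers.
- The arm moves only by the tool move_arm, never from a script. Its argument "plan" is one flat list of numbers, 6 for each row, row after row: the shift along the world's x, y, z in units of 50 mm (1.0 is 50 mm), then the turn, a rotation vector about the world's x, y, z in rad. A call has 1 to 10 rows; each row is the pose to reach, as a shift and turn from the pose commanded when the call began; what a row does not reach only later rows make up. A row lasts 1/8 s, in which the tool goes at most 62.5 mm and 10.7 degrees, less where a joint would pass 70% of its speed; a pose out of reach is approached as far as the arm can. A call with a gripper value outside its range is refused whole. "grip" is the finger opening in mm, from 0 to 85.4, set as the call begins (left out, the last holds). The fingers move at their own pace and stop on an object; the grip force is fixed at half the most. Time passes only in rows, so rows that repeat a pose let the fingers close. It gives the time, the measured TCP pose, the force, the opening and the grip force at its end, in the units of the state.
- ctrl.get_obs(): the state, without advancing time (a new reading comes with each control period).
- ctrl.camera(name): name is "side" or "top" or "wrist"; returns a dict with "pixels" (420x560x3 uint8, red, green, blue), "fx", "fy", "cx", "cy" (pixels), "origin" and "attitude" of the camera in the world. Camera axes: x right, y down, z forward; pixel columns grow to the right and rows downward; lengths in m; the calibration is good to about 2 mm. A picture is of the moment at which its call begins. There is no depth.
- ctrl.hand_in(): hands the job in; it is judged then, once.
The state is a dict: "time_s": time; "q": joint angles; "dq": joint speeds; "joint_efforts": joint torques, N m; "eef_pos": TCP position; "eef_rot": TCP orientation; "wrist_force": force on the tool from outside, world axes, zero at the start; "torque": the same for the moment, N m; "opening": opening from 0.0 (shut) to 1.0 (fully open); "grasp_force": force on a finger pad.
Only numpy, scipy, OpenCV 4.12 (cv2) and the standard library are available. Lean on these libraries where they do the work, as an engineer would, in place of code of your own. Each camera call takes 0.05 s, during which the arm holds its last target. There are 200 camera calls.

## Working session

There is one attempt and no reset: what is moved stays moved. The work goes in short steps, Python scripts to look and compute and a tool call to move; the robot and the scene stay as the last step left them, time stands still between calls to the robot, and variables do not carry over. Pictures are saved under pics/ and viewed, at most 10 in all, crops included, and the job is handed in when it is done.

Besides the shell and the picture viewer there is one more tool, called after "Call:" as name(argument=value, ...) on one line, values as JSON. move_arm: Moves the arm, as the interface text tells. Its arguments: {"type":"object","properties":{"plan":{"type":"array"},"grip":{"type":"number"}},"required":["plan"]}

```bash
mkdir -p pics; cat > h.py <<'E'
import numpy as np, cv2
from bench import ctrl
from scipy.spatial.transform import Rotation as R
def cam(n,save=None):
    c=ctrl.camera(n); 
    if save: cv2.imwrite('pics/'+save+'.png',c['pixels'][:,:,::-1])
    return c
def att(c):
    a=np.array(c['attitude'],float)
    return a if a.shape==(3,3) else R.from_quat(a,scalar_first=True).as_matrix()
def ray(c,u,v,z):
    d=att(c)@np.array([(u-c['cx'])/c['fx'],(v-c['cy'])/c['fy'],1]); o=np.array(c['origin'])
    return o+d*(z-o[2])/d[2]
def proj(c,p):
    q=att(c).T@(np.array(p)-c['origin']); return q[0]/q[2]*c['fx']+c['cx'],q[1]/q[2]*c['fy']+c['cy']
E
python3 - <<'E'
from h import *
t=cam('top','top0');s=cam('side','side0')
for c in(t,s):print(c['origin'],c['attitude'],c['fx'],c['cx'],c['cy'])
print(ctrl.get_obs())
cv2.imwrite('pics/both.png',np.vstack([t['pixels'],s['pixels']])[:,:,::-1])
E
```

```text
[ 0.53747032 -0.01510733  1.43962014] [ 0.0202163  -0.70247872  0.71100327 -0.02427541] 460.0252580236448 277.41212781344524 207.11181217926952
[0.10550201 0.84413301 1.28786144] [ 0.09431021 -0.23320215  0.90994283 -0.32973685] 494.35082320438346 272.4851111647961 210.35958968305545
{'time_s': 0.1, 'q': array([-1.32032220e+00,  1.81461130e-01,  1.60787441e+00, -1.20385076e-05,
        1.35380973e+00, -2.06299629e-01]), 'dq': array([ 0.00077441, -0.0012687 , -0.00255951, -0.00059308, -0.00178352,
       -0.00034815]), 'joint_efforts': array([ 5.06421929e-04, -4.45871937e+01, -3.52238488e+01, -2.09472914e-04,
        4.17655567e-03, -1.49350143e-05]), 'eef_pos': array([ 0.2534968 , -0.51556717,  0.23049364]), 'eef_rot': array([-7.75989075e-04,  9.74032296e-01,  2.26407783e-01, -2.30207833e-05]), 'wrist_force': array([-0.23162403,  1.18560043,  0.78564392]), 'torque': array([-0.01245403, -0.0043183 , -0.00043478]), 'grasp_force': 0.0, 'opening': 1.004078822053689}
```

View pics/top0.png

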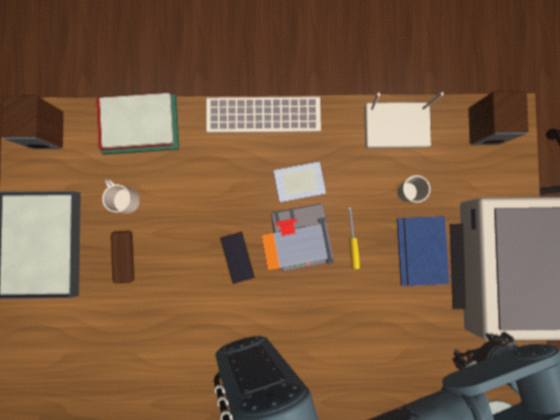

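View pics/side0.png

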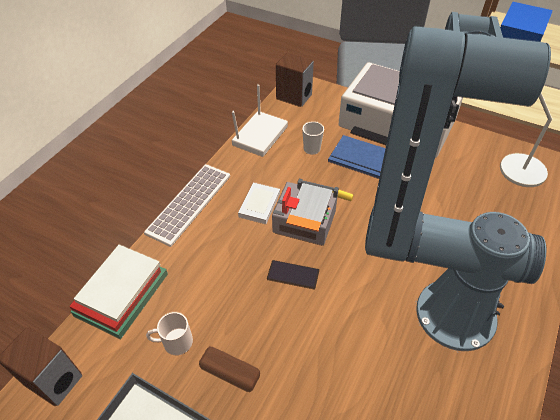

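The top view shows the dock at about (300,240), with the orange lip at (271,250), the red tab at (287,228) and the phone at (237,257). The side view shows the orange lip at about (304,224). Next I'll fit the plate and fin.

```bash
python3 - <<'E'
from h import *
t=cam('top');s=cam('side')
for n,c in(('top',t),('side',s)):
    hsv=cv2.cvtColor(c['pixels'],cv2.COLOR_RGB2HSV)
    roi=np.zeros((420,560),np.uint8); roi[195:285,255:345]=255
    if n=='side': roi[:]=0; roi[170:245,265:345]=255
    for k,lo,hi in(('orange',(11,200,200),(20,255,255)),('red',(0,180,120),(5,255,255)),('plate',(95,30,90),(125,110,190))):
        m=cv2.inRange(hsv,lo,hi)&roi
        cs=cv2.findContours(m,0,2)[0]
        if not cs: print(n,k,'none');continue
        q=max(cs,key=cv2.contourArea); r=cv2.minAreaRect(q); b=cv2.boxPoints(r)
        z={'orange':.13,'red':.172,'plate':.13}[k]
        print(n,k,cv2.contourArea(q),b.round(1).tolist(),'world',np.round([ray(c,*p,z)[:2] for p in b],4).tolist())
o=np.vstack([cv2.resize(t['pixels'][195:285,215:345],None,fx=4,fy=4,interpolation=2)])
p=cv2.resize(s['pixels'][170:250,255:355],None,fx=4,fy=4,interpolation=2)
W=np.zeros((360,920,3),np.uint8);W[:360,:520]=o;W[:320,520:920]=p
cv2.imwrite('pics/z.png',cv2.resize(W,(800,313))[:,:,::-1])
E
```

```text
top orange 301.5 [[261.79998779296875, 235.1999969482422], [271.6000061035156, 233.39999389648438], [277.79998779296875, 267.3999938964844], [267.8999938964844, 269.20001220703125]] world [[0.5405, 0.0223], [0.5452, -0.0058], [0.449, -0.0221], [0.4444, 0.0058]]
top red 155.0 [[276.6000061035156, 222.1999969482422], [294.6000061035156, 218.1999969482422], [297.5, 231.10000610351562], [279.5, 235.10000610351562]] world [[0.5757, -0.0201], [0.5861, -0.0699], [0.5504, -0.0773], [0.5401, -0.0276]]
top plate 0.0 [[299.0, 251.0], [299.0, 251.0], [299.0, 251.0], [299.0, 251.0]] world [[0.4945, -0.0828], [0.4945, -0.0828], [0.4945, -0.0828], [0.4945, -0.0828]]
side orange none
side red 142.0 [[280.8999938964844, 203.3000030517578], [287.5, 186.8000030517578], [301.3999938964844, 192.39999389648438], [294.79998779296875, 208.89999389648438]] world [[0.5716, -0.003], [0.5858, -0.0718], [0.5375, -0.0714], [0.5248, -0.0034]]
side plate 0.0 [[336.0, 187.0], [336.0, 187.0], [336.0, 187.0], [336.0, 187.0]] world [[0.4675, -0.1783], [0.4675, -0.1783], [0.4675, -0.1783], [0.4675, -0.1783]]
```

View pics/z.png

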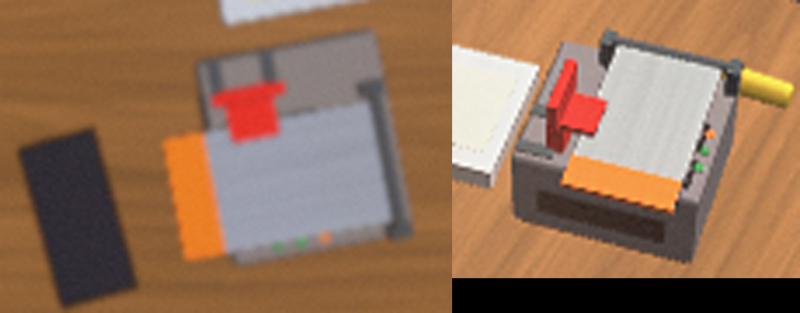

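The crops confirm the layout: orange lip on +y, tab on +x, hinge bar on -y, tab near its inner stop. My estimate is a dock yaw of about 10.5° and an origin near (0.509, -0.078). I'll go above it, align the yaw and take one close look.

Call:
move_arm(plan=[0,0,2.4,0,0,-0.1,2.5,4.6,2.8,0,0,-0.27,4.6,8.6,2.8,0,0,-0.27,4.6,8.6,2.8,0,0,-0.27,4.6,8.6,2.8,0,0,-0.27,4.6,8.6,2.8,0,0,-0.27,4.6,8.6,2.8,0,0,-0.27,4.6,8.6,2.8,0,0,-0.27,4.6,8.6,2.8,0,0,-0.27,4.6,8.6,2.8,0,0,-0.27], grip=0)

```text
time_s: 1.45
eef_pos: [0.4849, -0.0825, 0.3719]
eef_rot: [-0.0, 0.995, 0.096, 0.001]
wrist_force: [-0.4, -0.6, -0.1]
opening: 0.002
grasp_force: 0.0
```

```bash
python3 - <<'E'
from h import *
c=cam('wrist','w0')
o=ctrl.get_obs();print(o['time_s'],o['eef_pos'],R.from_quat(o['eef_rot'],scalar_first=True).as_matrix().round(3).tolist(),c['origin'],c['attitude'],c['fx'])
hsv=cv2.cvtColor(c['pixels'],cv2.COLOR_RGB2HSV)
for k,lo,hi,z in(('orange',(9,180,150),(22,255,255),.13),('red',(0,160,100),(6,255,255),.172)):
    q=max(cv2.findContours(cv2.inRange(hsv,lo,hi),0,2)[0],key=cv2.contourArea);b=cv2.boxPoints(cv2.minAreaRect(q))
    print(k,cv2.contourArea(q),b.round(0).tolist(),np.round([ray(c,*p,z)[:2] for p in b],4).tolist())
E
```

```text
1.5 [ 0.4840652  -0.08434151  0.37133945] [[0.982, 0.19, -0.0], [0.19, -0.982, -0.0], [-0.0, 0.0, -1.0]] [ 0.55263294 -0.06972475  0.51555295] [ 0.10649824  0.76451945 -0.62967601 -0.08761421] 300.5696828070632
orange 2027.5 [[208.0, 116.0], [235.0, 115.0], [237.0, 197.0], [210.0, 198.0]] [[0.5401, 0.0249], [0.5475, -0.0077], [0.4458, -0.0262], [0.4378, 0.0089]]
red 1372.5 [[240.0, 128.0], [241.0, 90.0], [295.0, 91.0], [294.0, 129.0]] [[0.5361, -0.0221], [0.575, -0.017], [0.585, -0.0741], [0.5464, -0.0811]]
```

View pics/w0.png

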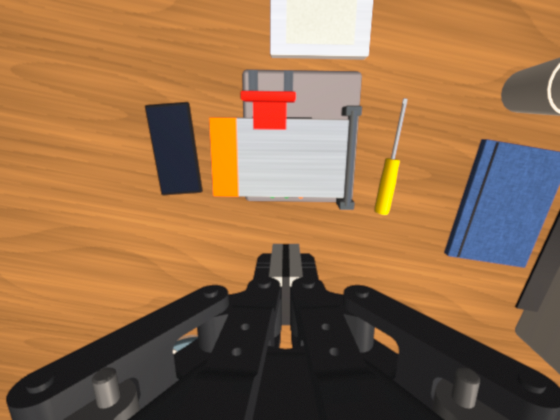

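The wrist view shows the lip edge at u≈209, v 116–198, the red fin at (268,96), the phone at (175,148) and the screwdriver at (390,180). This gives a yaw of 10°, an origin of (0.5075, -0.078), and a tab near 0. Now the tab: I'll descend on the -x side of the fin and push it out.

Call:
move_arm(plan=[1.18,0.7,-2.5,0,0,0,1.18,0.7,-3.5,0,0,0,1.18,0.7,-4.34,0,0,0,1.18,0.7,-4.34,0,0,0,1.18,0.7,-4.34,0,0,0,1.4,0.74,-4.34,0,0,0,1.55,0.77,-4.34,0,0,0,1.7,0.8,-4.34,0,0,0,1.79,0.81,-4.34,0,0,0,1.79,0.81,-4.34,0,0,0])

```text
time_s: 2.75
eef_pos: [0.5742, -0.0462, 0.1562]
eef_rot: [0.001, 0.996, 0.093, 0.001]
wrist_force: [-1.2, -0.2, 2.3]
opening: 0.002
grasp_force: 1.1
```

```bash
python3 - <<'E'
from h import *
o=ctrl.get_obs();print(o['eef_pos'],o['wrist_force'])
x=np.array([.985,.174,0]);p=o['eef_pos']-[.5075,-.078,0];print('dock',p@x,p@[-.174,.985,0])
c=cam('top')
hsv=cv2.cvtColor(c['pixels'],cv2.COLOR_RGB2HSV)
w=cam('wrist','w1');hsv=cv2.cvtColor(w['pixels'],cv2.COLOR_RGB2HSV)
q=max(cv2.findContours(cv2.inRange(hsv,(0,160,100),(6,255,255)),0,2)[0],key=cv2.contourArea);b=cv2.boxPoints(cv2.minAreaRect(q))
d=[ray(w,*p,.172)-[.5075,-.078,0] for p in b]
print(np.round([(e@x,e@[-.174,.985,0]) for e in d],4).tolist())
E
```

```text
[ 0.57423897 -0.04620002  0.15616575] [-1.19325034 -0.18132331  2.32159561]
dock 0.07127107966789235 0.019710401981233954
[[0.1086, 0.0502], [0.1137, -0.0058], [0.0732, -0.0116], [0.0672, 0.0492]]
```

View pics/w1.png

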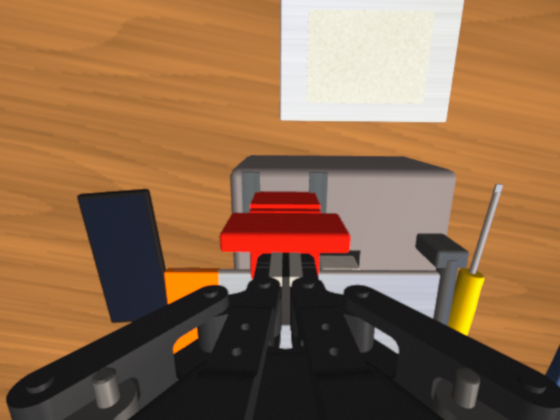

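The fin's top is at rows 213–250 and the fingertip is behind it at (287,255), with the plate edge showing at v≈270. I'll compute the tab value from the fin rows.

```bash
python3 - <<'E'
from h import *
w=cam('wrist')
W=lambda x,y,z:[.5075+.985*x-.174*y,-.078+.174*x+.985*y,z]
print(w['origin'],[ (t,[np.round(proj(w,W(x+t,.022,z)),0).tolist() for x,z in((.077,.172),(.067,.172),(.077,.138),(.067,.138))]) for t in(0,.01,.015,.02)])
print('plate edge',proj(w,W(.05,-.03,.13)),proj(w,W(.05,.09,.13)))
E
```

```text
[ 0.64173241 -0.03323097  0.29918618] [(0, [[281.0, 262.0], [281.0, 282.0], [282.0, 235.0], [281.0, 252.0]]), (0.01, [[281.0, 242.0], [281.0, 262.0], [282.0, 219.0], [282.0, 235.0]]), (0.015, [[281.0, 232.0], [281.0, 252.0], [282.0, 210.0], [282.0, 227.0]]), (0.02, [[281.0, 221.0], [281.0, 242.0], [282.0, 202.0], [282.0, 219.0]])]
plate edge (np.float64(364.7107370233417), np.float64(272.1994759148956)) (np.float64(172.00485478090258), np.float64(270.2695474184785))
```

Top face rows 232–250 put the tab at about 15.2 mm, which agrees with the fingertip position. I'll push 4 mm more, back off, rise, and lean over on the +y side.

Call:
move_arm(plan=[0.05,0.01,0,0,0,0,0.08,0.014,0,0,0,0,0.08,0.014,0,0,0,0,-0.2,-0.035,0,0,0,0,-0.2,-0.035,1.2,0,0,0,-0.6,0.8,2.3,-0.16,-0.03,0,-1.2,1.6,2.5,-0.34,-0.06,0,-1.8,2.02,2.3,-0.5,-0.09,0,-1.8,2.02,1.9,-0.66,-0.12,0,-1.8,2.02,1.9,-0.773,-0.137,0])

```text
time_s: 4.15
eef_pos: [0.4814, 0.0564, 0.2476]
eef_rot: [0.383, 0.919, 0.088, 0.031]
wrist_force: [1.2, 0.3, 0.8]
opening: 0.001
grasp_force: 0.0
```

```bash
cat >> h.py <<'E'
def dock():
    o=ctrl.get_obs();d=o['eef_pos']-[.5075,-.078,0]
    print(o['time_s'],'dock mm',np.round(1e3*np.array([d@[.985,.174,0],d@[-.174,.985,0],d[2]]),1),'zaxis',R.from_quat(o['eef_rot'],scalar_first=True).as_matrix()[:,2].round(3),'F',o['wrist_force'].round(1))
def shift(target):  # dock mm -> plan units from measured pose
    o=ctrl.get_obs();x,y,z=np.array(target)/1e3
    print(target,np.round((np.array([.5075+.985*x-.174*y,-.078+.174*x+.985*y,z])-o['eef_pos'])/.05,2))
E
python3 - <<'E'
from h import *
w=cam('top','t1')
hsv=cv2.cvtColor(w['pixels'],cv2.COLOR_RGB2HSV);m=cv2.inRange(hsv,(0,180,120),(5,255,255));m[:195]=0;m[285:]=0
q=max(cv2.findContours(m,0,2)[0],key=cv2.contourArea);b=cv2.boxPoints(cv2.minAreaRect(q));print(b.tolist())
dock()
for t in [(0,135,80),(0,86.5,80),(0,86.5,96)]:shift(t)
E
```

```text
[[275.6153564453125, 216.07691955566406], [293.6922607421875, 212.46153259277344], [296.38458251953125, 225.92308044433594], [278.30767822265625, 229.53846740722656]]
4.2 dock mm [ -2.9 137.3 246.3] zaxis [ 0.124 -0.701 -0.703] F [-3.1  0.5 -1.6]
(0, 135, 80) [ 0.06 -0.03 -3.33]
(0, 86.5, 80) [ 0.23 -0.99 -3.33]
(0, 86.5, 96) [ 0.23 -0.99 -3.01]
```

The tab has moved out about 17–19 mm. Next the tip goes down outside the lip and then in under it.

Call:
move_arm(plan=[0.06,0.05,-1.2,0,0,0,0.06,0.05,-2.4,0,0,0,0.06,0.05,-3.33,0,0,0,0.06,0.05,-3.33,0,0,0,0.15,-0.5,-3.33,0,0,0,0.23,-0.98,-3.33,0,0,0,0.23,-0.98,-3.33,0,0,0,0.23,-0.98,-3.1,0,0,0])

```text
time_s: 5.2
eef_pos: [0.4949, 0.0067, 0.0958]
eef_rot: [0.381, 0.92, 0.086, 0.032]
wrist_force: [-0.4, -0.3, -0.3]
opening: -0.001
grasp_force: 0.0
```

```bash
python3 - <<'E'
from h import *
dock()
s=cam('side');im=cv2.resize(s['pixels'][130:270,230:400],None,fx=3,fy=3);cv2.imwrite('pics/s1.png',im[:,:,::-1])
for t in [(0,86.5,96),(0,84,118),(0,81.5,141),(0,73.5,162),(0,65,183),(0,52,201),(0,38,220),(0,23,232),(0,7,244),(0,-10,252),(0,-28,260),(0,-50,263),(0,-71,266)]:shift(t)
E
```

```text
5.2 dock mm [ 2.3 85.6 95.8] zaxis [ 0.124 -0.696 -0.708] F [-0.4 -0.3 -0.3]
(0, 86.5, 96) [-0.07  0.   -0.03]
(0, 84, 118) [-0.06 -0.05  0.41]
(0, 81.5, 141) [-0.05 -0.1   0.87]
(0, 73.5, 162) [-0.03 -0.25  1.29]
(0, 65, 183) [ 0.   -0.42  1.71]
(0, 52, 201) [ 0.05 -0.68  2.07]
(0, 38, 220) [ 0.1  -0.95  2.45]
(0, 23, 232) [ 0.15 -1.25  2.69]
(0, 7, 244) [ 0.21 -1.56  2.93]
(0, -10, 252) [ 0.26 -1.9   3.09]
(0, -28, 260) [ 0.33 -2.25  3.25]
(0, -50, 263) [ 0.4  -2.69  3.31]
(0, -71, 266) [ 0.48 -3.1   3.37]
```

View pics/s1.png

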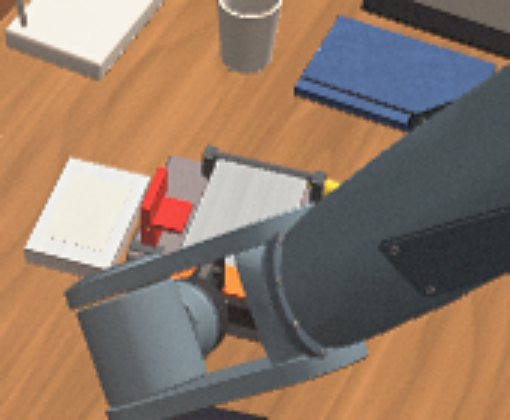

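The side crop shows the hand leaned under the orange lip, with the tab clear of the plate edge and zero force. I'll lift in an arc.

Call:
move_arm(plan=[-0.06,-0.05,0.41,0,0,0,-0.05,-0.1,0.87,0,0,0,-0.03,-0.25,1.29,0,0,0,0,-0.42,1.71,0,0,0,0.05,-0.68,2.07,0,0,0,0.1,-0.95,2.45,0,0,0,0.1,-0.95,2.45,0,0,0])

```text
time_s: 6.12
eef_pos: [0.5006, -0.0406, 0.219]
eef_rot: [0.381, 0.92, 0.085, 0.033]
wrist_force: [0.8, -0.2, 0.9]
opening: 0.002
grasp_force: 0.0
```

```bash
python3 - <<'E'
from h import *
dock()
s=cam('side','s2');t=cam('top','t2')
im=np.hstack([cv2.resize(s['pixels'][120:270,230:400],(400,353)),cv2.resize(t['pixels'][170:290,210:346],(400,353))]);cv2.imwrite('pics/st2.png',im[:,:,::-1])
for t in [(0,23,232),(0,7,244),(0,-10,252),(0,-28,260),(0,-50,263),(0,-71,266)]:shift(t)
E
```

```text
6.125 dock mm [ -0.3  38.  219. ] zaxis [ 0.126 -0.696 -0.707] F [ 0.8 -0.2  0.9]
(0, 23, 232) [ 0.08 -0.3   0.3 ]
(0, 7, 244) [ 0.13 -0.61  0.54]
(0, -10, 252) [ 0.19 -0.95  0.7 ]
(0, -28, 260) [ 0.25 -1.3   0.86]
(0, -50, 263) [ 0.33 -1.74  0.92]
(0, -71, 266) [ 0.4  -2.15  0.98]
```

View pics/st2.png

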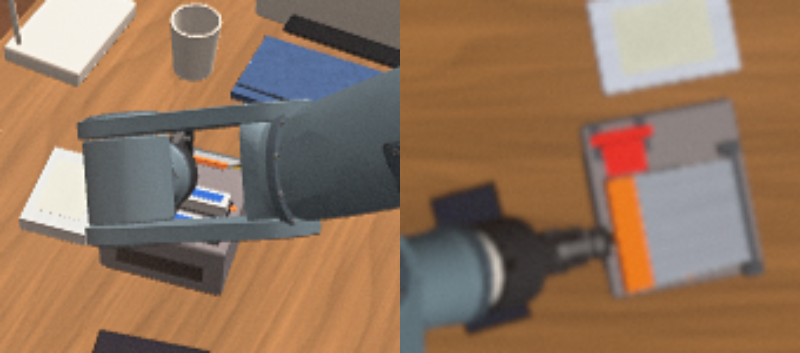

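The plate is up about 45° with the fingertip under it, and the drives show in the side view. Continuing to upright.

Call:
move_arm(plan=[0.08,-0.3,0.3,0,0,0,0.13,-0.61,0.54,0,0,0,0.19,-0.95,0.7,0,0,0,0.25,-1.3,0.86,0,0,0,0.33,-1.74,0.92,0,0,0,0.4,-2.15,0.98,0,0,0,0.42,-2.24,0.98,0,0,0,0.42,-2.24,0.98,0,0,0,0.42,-2.24,0.98,0,0,0])

```text
time_s: 7.35
eef_pos: [0.5205, -0.1526, 0.2655]
eef_rot: [0.381, 0.92, 0.086, 0.031]
wrist_force: [0.5, -0.5, 0.3]
opening: -0.002
grasp_force: 0.0
```

```bash
python3 - <<'E'
from h import *
dock()
t=cam('top');hsv=cv2.cvtColor(t['pixels'],cv2.COLOR_RGB2HSV);m=cv2.inRange(hsv,(9,180,150),(22,255,255));m[:195]=0;m[285:]=0;m[:,:255]=0;m[:,346:]=0
q=max(cv2.findContours(m,0,2)[0],key=cv2.contourArea);b=cv2.boxPoints(cv2.minAreaRect(q));print(b.tolist())
for a in(1.2,1.3,1.4,1.5,1.6,1.7):
    y=-.08+.174*np.cos(a);z=.127+.174*np.sin(a)
    print(a,[np.round(proj(t,[.5075+.985*x-.174*y,-.078+.174*x+.985*y,z])).tolist() for x in(-.05,.05)])
for p in [(0,-40,275),(0,0,270),(0,28,200),(0,30,135)]:shift(p)
E
```

```text
7.35 dock mm [-2.000e-01 -7.580e+01  2.655e+02] zaxis [ 0.123 -0.696 -0.707] F [ 0.5 -0.5  0.3]
[[329.2581787109375, 221.14266967773438], [333.0042724609375, 220.42227172851562], [340.77886962890625, 260.8502197265625], [337.03277587890625, 261.57061767578125]]
1.2 [[311.0, 266.0], [303.0, 227.0]]
1.3 [[318.0, 265.0], [310.0, 226.0]]
1.4 [[324.0, 264.0], [317.0, 224.0]]
1.5 [[331.0, 263.0], [324.0, 223.0]]
1.6 [[338.0, 262.0], [330.0, 222.0]]
1.7 [[345.0, 260.0], [337.0, 220.0]]
(0, -40, 275) [-0.12  0.7   0.19]
(0, 0, 270) [-0.26  1.49  0.09]
(0, 28, 200) [-0.36  2.04 -1.31]
(0, 30, 135) [-0.37  2.08 -2.61]
```

The latch is at about 1.62 rad. I'll straighten the tool and go above drive A.

Call:
move_arm(plan=[-0.12,0.7,0.2,0,0,0,-0.26,1.5,0.1,0.15,0.027,0,-0.37,2.08,-0.2,0.32,0.057,0,-0.37,2.08,-1.0,0.48,0.085,0,-0.37,2.08,-1.8,0.65,0.115,0,-0.37,2.08,-2.4,0.773,0.137,0,-0.37,2.08,-2.4,0.773,0.137,0,-0.37,2.08,-2.4,0.773,0.137,0])

```text
time_s: 8.4
eef_pos: [0.5023, -0.0489, 0.1464]
eef_rot: [0.001, 0.996, 0.093, 0.0]
wrist_force: [-0.3, -0.2, -0.3]
opening: 0.002
grasp_force: 0.0
```

```bash
python3 - <<'E'
from h import *
dock()
for p in [(0,30,120),(0,30,112),(0,30,107),(0,-8,145)]:shift(p)
cam('wrist','w3')
E
```

```text
8.4 dock mm [ -0.   29.6 146.4] zaxis [ 0.    -0.002 -1.   ] F [-0.3 -0.2 -0.3]
(0, 30, 120) [-0.    0.01 -0.53]
(0, 30, 112) [-0.    0.01 -0.69]
(0, 30, 107) [-0.    0.01 -0.79]
(0, -8, 145) [ 0.13 -0.74 -0.03]
```

View pics/w3.png

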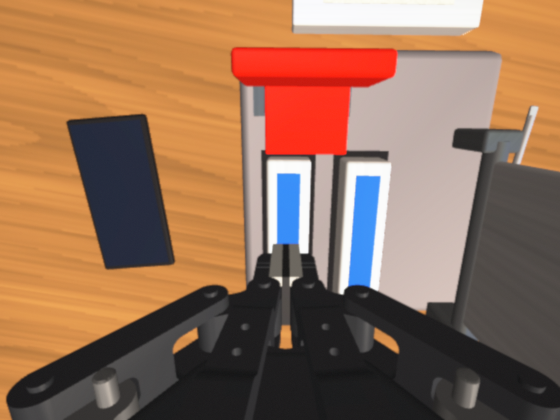

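The plate is clear at right, drive A (u≈288) sits directly under the fingertip and drive B is at u≈365. Pressing A gently.

Call:
move_arm(plan=[0,0,-0.4,0,0,0,0,0,-0.52,0,0,0,0,0,-0.6,0,0,0,0,0,-0.68,0,0,0,0,0,-0.74,0,0,0,0,0,-0.77,0,0,0,0,0,-0.77,0,0,0,0,0,-0.77,0,0,0])

```text
time_s: 9.45
eef_pos: [0.5026, -0.0487, 0.108]
eef_rot: [-0.0, 0.996, 0.093, 0.001]
wrist_force: [-1.7, 4.4, 6.1]
opening: 0.001
grasp_force: 2.9
```

Call:
move_arm(plan=[0,0,-0.02,0,0,0,0,0,-0.04,0,0,0,0,0,-0.04,0,0,0,0,0,-0.04,0,0,0])

```text
time_s: 9.95
eef_pos: [0.5027, -0.0488, 0.1079]
eef_rot: [0.0, 0.996, 0.093, 0.0]
wrist_force: [-9.0, 5.9, 23.1]
opening: -0.003
grasp_force: 11.4
```

Force rose to 23 N with no further travel, so A is home. Now B.

Call:
move_arm(plan=[0,0,0.4,0,0,0,0,0,0.8,0,0,0,0.13,-0.78,0.8,0,0,0,0.13,-0.78,0.8,0,0,0,0.13,-0.78,0.45,0,0,0,0.13,-0.78,0.28,0,0,0,0.13,-0.78,0.18,0,0,0,0.13,-0.78,0.09,0,0,0,0.13,-0.78,0.02,0,0,0,0.13,-0.78,0.0,0,0,0])

```text
time_s: 11.2
eef_pos: [0.5077, -0.0873, 0.1078]
eef_rot: [-0.0, 0.996, 0.094, -0.002]
wrist_force: [-18.6, 3.6, 40.3]
opening: -0.002
grasp_force: 20.4
```

Call:
move_arm(plan=[0,0,-0.01,0,0,0,0,0,-0.01,0,0,0])

```text
time_s: 11.45
eef_pos: [0.5076, -0.0873, 0.1078]
eef_rot: [-0.0, 0.996, 0.094, -0.002]
wrist_force: [-18.0, 4.4, 39.8]
opening: -0.001
grasp_force: 19.2
```

B is home as well (z 0.1078, 40 N). Next: rise, go over the plate, and come down on its -y side.

Call:
move_arm(plan=[0,0.1,1.0,0,0,0,0,0.2,2.2,0,0,0,0,0.2,3.4,0,0,0,0,0.2,4.7,0,0,0,0.2,-1.0,4.9,0,0,0,0.42,-2.2,4.9,0,0,0,0.44,-2.5,4.7,0,0,0,0.44,-2.5,4.0,0,0,0,0.44,-2.5,3.4,0,0,0,0.44,-2.5,3.4,0,0,0])

```text
time_s: 12.7
eef_pos: [0.5288, -0.2109, 0.2706]
eef_rot: [-0.003, 0.996, 0.094, -0.003]
wrist_force: [-0.6, 0.2, 0.5]
opening: -0.001
grasp_force: 0.0
```

```bash
python3 - <<'E'
from h import *
dock()
for p in [(0,-98,277),(0,-78,275),(0,-59,273),(0,-40,266),(0,-22,258),(0,-6,247),(0,9,235),(0,22,220),(0,34,205),(0,42,187),(0,50,169),(0,53,155),(0,55,143),(0,55,136),(0,55,130)]:shift(p)
E
```

```text
12.7 dock mm [  -2.1 -134.6  270.6] zaxis [-0.007  0.005 -1.   ] F [-0.6  0.2  0.5]
(0, -98, 277) [-0.09  0.73  0.13]
(0, -78, 275) [-0.15  1.12  0.09]
(0, -59, 273) [-0.22  1.5   0.05]
(0, -40, 266) [-0.29  1.87 -0.09]
(0, -22, 258) [-0.35  2.22 -0.25]
(0, -6, 247) [-0.41  2.54 -0.47]
(0, 9, 235) [-0.46  2.83 -0.71]
(0, 22, 220) [-0.5   3.09 -1.01]
(0, 34, 205) [-0.54  3.33 -1.31]
(0, 42, 187) [-0.57  3.48 -1.67]
(0, 50, 169) [-0.6   3.64 -2.03]
(0, 53, 155) [-0.61  3.7  -2.31]
(0, 55, 143) [-0.62  3.74 -2.55]
(0, 55, 136) [-0.62  3.74 -2.69]
(0, 55, 130) [-0.62  3.74 -2.81]
```

Call:
move_arm(plan=[-0.07,0.6,0.13,0,0,0,-0.09,0.8,0.13,0,0,0,-0.15,1.12,0.09,0,0,0,-0.22,1.5,0.05,0,0,0,-0.29,1.87,-0.09,0,0,0,-0.35,2.22,-0.25,0,0,0,-0.41,2.54,-0.47,0,0,0,-0.46,2.83,-0.71,0,0,0])

```text
time_s: 13.7
eef_pos: [0.5072, -0.0703, 0.2383]
eef_rot: [-0.0, 0.996, 0.093, -0.0]
wrist_force: [0.9, -0.1, 2.0]
opening: -0.0
grasp_force: 0.7
```

```bash
python3 - <<'E'
from h import *
dock()
for p in [(0,9,235),(0,22,220),(0,34,205),(0,42,187),(0,50,169),(0,53,155),(0,55,143),(0,55,136),(0,55,130)]:shift(p)
s=cam('side');t=cam('top')
im=np.hstack([cv2.resize(s['pixels'][120:270,230:400],(400,353)),cv2.resize(t['pixels'][170:290,210:346],(400,353))]);cv2.imwrite('pics/st3.png',im[:,:,::-1])
E
```

```text
13.7 dock mm [  1.1   7.7 238.3] zaxis [-0.  0. -1.] F [ 0.9 -0.1  2. ]
(0, 9, 235) [-0.03  0.02 -0.07]
(0, 22, 220) [-0.07  0.28 -0.37]
(0, 34, 205) [-0.11  0.52 -0.67]
(0, 42, 187) [-0.14  0.67 -1.03]
(0, 50, 169) [-0.17  0.83 -1.39]
(0, 53, 155) [-0.18  0.89 -1.67]
(0, 55, 143) [-0.19  0.93 -1.91]
(0, 55, 136) [-0.19  0.93 -2.05]
(0, 55, 130) [-0.19  0.93 -2.17]
```

View pics/st3.png

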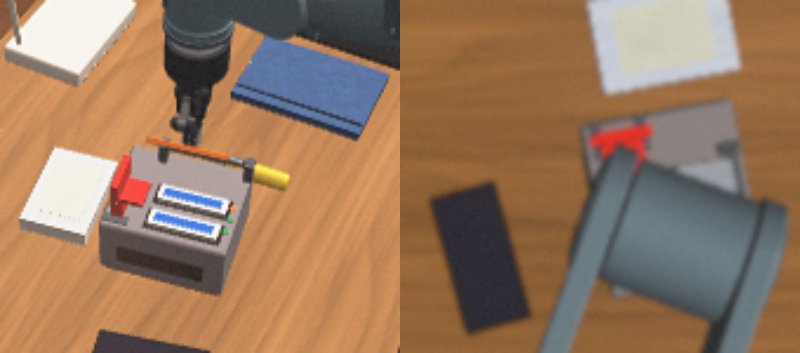

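The plate is about halfway down with the fingertip behind it, and both drives look level and home. Continuing to flat.

Call:
move_arm(plan=[-0.07,0.28,-0.37,0,0,0,-0.11,0.52,-0.67,0,0,0,-0.14,0.67,-1.03,0,0,0,-0.17,0.83,-1.39,0,0,0,-0.18,0.89,-1.67,0,0,0,-0.19,0.93,-1.9,0,0,0,-0.19,0.93,-2.05,0,0,0,-0.19,0.93,-2.13,0,0,0,-0.19,0.93,-2.17,0,0,0,-0.19,0.93,-2.17,0,0,0])

```text
time_s: 15.05
eef_pos: [0.4983, -0.0252, 0.1309]
eef_rot: [0.0, 0.996, 0.093, 0.0]
wrist_force: [0.0, 0.3, 0.6]
opening: 0.0
grasp_force: 0.0
```

Call:
move_arm(plan=[0,0,-0.02,0,0,0,0,0,-0.04,0,0,0,0,0,-0.04,0,0,0])

```text
time_s: 15.42
eef_pos: [0.4985, -0.0252, 0.13]
eef_rot: [0.0, 0.996, 0.093, 0.0]
wrist_force: [-2.9, 0.4, 8.3]
opening: 0.004
grasp_force: 4.1
```

The plate is flat (z 0.130, 8 N). Now around to the +x side of the fin to push the tab back.

Call:
move_arm(plan=[0,0,0.7,0,0,0,0,0,1.6,0,0,0,1.2,-0.1,1.6,0,0,0,2.4,-0.2,1.6,0,0,0,2.48,-0.21,1.0,0,0,0,2.48,-0.21,0.48,0,0,0,2.48,-0.21,0.48,0,0,0,2.3,-0.24,0.48,0,0,0,2.15,-0.27,0.48,0,0,0,2.0,-0.3,0.48,0,0,0])

```text
time_s: 16.68
eef_pos: [0.5994, -0.04, 0.1545]
eef_rot: [0.0, 0.996, 0.093, 0.003]
wrist_force: [6.0, 2.7, -1.8]
opening: -0.004
grasp_force: 3.1
```

```bash
python3 - <<'E'
from h import *
dock()
for p in [(95,22,154),(91,22,154),(89,22,154)]:shift(p)
E
```

```text
16.675 dock mm [ 97.1  21.4 154.5] zaxis [ 0.005 -0.    -1.   ] F [ 6.   2.7 -1.8]
(95, 22, 154) [-0.04  0.   -0.01]
(91, 22, 154) [-0.12 -0.01 -0.01]
(89, 22, 154) [-0.16 -0.02 -0.01]
```

Call:
move_arm(plan=[-0.06,-0.01,0,0,0,0,-0.12,-0.02,0,0,0,0,-0.16,-0.025,0,0,0,0,-0.18,-0.03,0,0,0,0,-0.18,-0.03,0,0,0,0])

```text
time_s: 17.3
eef_pos: [0.5905, -0.0416, 0.1545]
eef_rot: [0.0, 0.996, 0.093, 0.002]
wrist_force: [5.9, 1.2, -0.7]
opening: 0.0
grasp_force: 2.6
```

Fingertip at dock x≈88, so the tab is at about 0. I'll back off, rise, move aside and check.

Call:
move_arm(plan=[0.35,0.06,0,0,0,0,0.35,0.06,1.0,0,0,0,0.35,0.06,2.2,0,0,0,0,-1.5,3,0,0,0,-0.5,-3.0,3.5,0,0,0,-1,-4,3.5,0,0,0,-1,-4,3.5,0,0,0,-1,-4,3.5,0,0,0])

```text
time_s: 18.3
eef_pos: [0.5378, -0.2443, 0.3294]
eef_rot: [0.001, 0.996, 0.091, 0.001]
wrist_force: [-0.0, -0.1, -0.3]
opening: -0.001
grasp_force: 0.0
```

```bash
python3 - <<'E'
from h import *
dock()
s=cam('side');t=cam('top')
im=np.hstack([cv2.resize(s['pixels'][120:270,230:400],(400,353)),cv2.resize(t['pixels'][170:290,210:346],(400,353))]);cv2.imwrite('pics/st4.png',im[:,:,::-1])
hsv=cv2.cvtColor(t['pixels'],cv2.COLOR_RGB2HSV)
for k,lo,hi in(('orange',(11,200,200),(20,255,255)),('red',(0,180,120),(5,255,255))):
    m=cv2.inRange(hsv,lo,hi);m[:195]=0;m[285:]=0;m[:,:255]=0;m[:,345:]=0
    q=max(cv2.findContours(m,0,2)[0],key=cv2.contourArea);print(k,cv2.boxPoints(cv2.minAreaRect(q)).round(1).tolist())
E
```

```text
18.3 dock mm [   0.9 -169.1  329.4] zaxis [ 0.002 -0.002 -1.   ] F [-0.  -0.1 -0.3]
orange [[261.6000061035156, 235.1999969482422], [271.5, 233.3000030517578], [277.8999938964844, 267.5], [268.0, 269.3999938964844]]
red [[276.70001220703125, 222.3000030517578], [294.70001220703125, 218.6999969482422], [297.29998779296875, 231.5], [279.20001220703125, 235.1999969482422]]
```

View pics/st4.png

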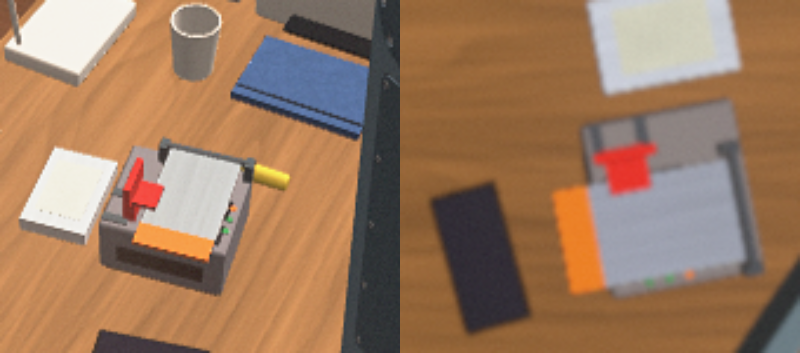

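The orange lip (261.6,235.2) and the red tab (276.7,222.3) are back at their starting pixels, with the plate flat and the tongue over it. The bystanders haven't moved. Handing in.

```bash
python3 -c "
from bench import ctrl
print(ctrl.hand_in())"
```

```text
the job is handed in; nothing more can be done
None
```

I handed the job in at about 18 s; no verdict came back. Both drives were pressed to their hard stops, the latch plate is flat again, and the tab is back over it at about 0 mm. In the final views the other things on the desk look unmoved.

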